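# Draw out the cork tray, shut the match tray

## Task

Corks are needed and the matches should be put away. Hook a fingertip behind the black lip of the wooden-fronted tray that holds the cork stoppers and draw it out all the way to its stop, with the corks left standing in it; then push the blue-fronted tray that holds the matchbox fully home and take the hand away. Work with the fingertips only: do not pinch the tray fronts, do not lift anything, and leave the other things on the bench where they are.

Things in the scene. Friction and masses are not known exactly. Their poses are not given: they have to be found in the camera images.
- cork_unit: Low grey steel rack, fixed to the bench, 165 mm deep (x), 134 wide (y), 58 high, open at the front, holding one sliding tray (the cork stoppers). Above the tray it is open except for a 20 mm flange along each side, from 22 mm behind the front edge, and a 30 mm strip across the rear. Origin: at bench level under the middle of the front edge; +x points into the rack, z up.
- cork_tray (a joint): How far the tray (the cork stoppers) is drawn out along the rack's -x, in m: 0 is fully home (front panel against the rack), 0.130 is the outer stop. It slides stiffly (1.5 N of friction plus a little damping) and stays where it is left. Inside it is 106 mm wide; floor 12 mm above the bench, side walls up to 38 mm. From the front: an empty finger well 62 mm long behind the lip, a 4 mm divider up to 28 mm, then the compartment with the contents.
- cork_lip_top (a point): Middle of the rear (well-side) top edge of the black plastic lip (cork_black_lip in the rules) that lines the inside of this tray's front panel, 44 mm above the bench; it moves with the tray, axes as the rack's. The lip is 6 mm thick, 106 wide and reaches from 8 to 44 mm above the bench; the finger well begins right behind it (+x).
- cork_front_mid (a point): Middle of the outer (robot-side) face of this tray's front panel (light wood; cork_front_panel in the rules), 27 mm above the bench; it moves with the tray, axes as the rack's. The panel is 6 mm thick, 134 wide, from 8 to 46 mm above the bench, fixed to the lip, so that panel and lip together are 12 mm thick.
- match_unit: Low grey steel rack, fixed to the bench, 165 mm deep (x), 134 wide (y), 58 high, open at the front, holding one sliding tray (the matchbox). Above the tray it is open except for a 20 mm flange along each side, from 22 mm behind the front edge, and a 30 mm strip across the rear. Origin: at bench level under the middle of the front edge; +x points into the rack, z up.
- match_tray (a joint): How far the tray (the matchbox) is drawn out along the rack's -x, in m: 0 is fully home (front panel against the rack), 0.130 is the outer stop. It slides stiffly (1.5 N of friction plus a little damping) and stays where it is left. Inside it is 106 mm wide; floor 12 mm above the bench, side walls up to 38 mm. From the front: an empty finger well 62 mm long behind the lip, a 4 mm divider up to 28 mm, then the compartment with the contents.
- match_lip_top (a point): Middle of the rear (well-side) top edge of the black plastic lip (match_black_lip in the rules) that lines the inside of this tray's front panel, 44 mm above the bench; it moves with the tray, axes as the rack's. The lip is 6 mm thick, 106 wide and reaches from 8 to 44 mm above the bench; the finger well begins right behind it (+x).
- match_front_mid (a point): Middle of the outer (robot-side) face of this tray's front panel (painted blue; match_front_panel in the rules), 27 mm above the bench; it moves with the tray, axes as the rack's. The panel is 6 mm thick, 134 wide, from 8 to 46 mm above the bench, fixed to the lip, so that panel and lip together are 12 mm thick.
- cork_0: Loose cork stopper standing in the compartment of the cork tray, 28 mm wide, 26 high; origin under its centre, z up.
- cork_1: Loose cork stopper standing in the compartment of the cork tray, 24 mm wide, 22 high; origin under its centre, z up.
- cork_2: Loose cork stopper standing in the compartment of the cork tray, 34 mm wide, 30 high; origin under its centre, z up.
- matchbox: Loose red and black matchbox, 36 x 60 x 16 mm, lying in the compartment of the match tray; origin under its centre.
- frit_jar: White jar with a cream screw lid, 59 mm wide, 78 high; loose bystander; origin under its centre.
- beaker: Glass beaker, 69 mm wide, 100 high; loose bystander; origin under its centre.
- tape_roll: Roll of masking tape lying flat, 75 mm wide, 18 high; loose bystander; origin under its centre.
- reamer: Graphite reamer with wooden handle lying on the bench, 20 x 204 x 20 mm, long along its y; loose bystander; origin under its centre.
There are look-alikes about, which are no part of the job. What is shaped like the matchbox but turquoise is not meant.

How it is judged:
By the outcome, as a careful person would: the job done as asked, in the order asked, and still so for the second after the job is handed in, with the robot touching nothing.
It also fails if it takes over 56 s, if anything falls off the work surface, if the arm or the gripper's body presses on something with over 40 N, if the wrist force passes 120 N, or if a joint passes its speed limit or range.

## Robot

A 7-joint arm with a two-finger parallel gripper is mounted at the origin on a cart in front of the work surface, level with it; the furniture and walls round the work are solid. World frame = base frame: x ahead of the robot, y to its left, z up, the work surface at z = 0. Lengths are in mm, angles in rad, forces in N, time in s.
With the tool pointing down it reaches from about 425 to 950 mm from the base axis. Payload 4.7 kg.
Tool frame: the origin (TCP) lies between the finger pads; the fingertips stand env.tip_reach ahead of it and the grasp point (between the pads) lies 5 mm behind it (env.tip_reach is the distance from the TCP to the fingertips, in mm); z points along the fingers, y is the line along which they close (so a half turn about z gives the same grasp; the last joint's range is limited). The gripper opens to 85 mm and grips with 20 to 120 N. Pads are 22 mm wide; open, the fingers measure 114 mm over their backs; the gripper's body (76 mm by 85 mm) begins 54 mm behind the grasp point. The pads swing forward as they close: fully open they stand 13 mm farther back than shut.
Start: joints at [1.189, 0.469, -0.049, 1.532, 0.024, 1.141, -0.082], TCP at [233.276, -633.426, 245.335] pointing down, gripper open.
Joint ranges: [-2.59, 2.59], [-0.33, 1.99], [-1.39, 1.29], [0.1, 2.45], [-1.04, 4.18], [0.21, 1.99], [-2.66, 2.66]. Speed limits (rad/s): [2.57, 2.57, 3.14, 3.14, 3.14, 3.14, 3.14].

## Interface

Orientations are given as a unit quaternion [x, y, z, w].
In Python, from rig import env gives the robot as it stands. The module is installed in compiled form; this text tells all that it offers. Calls block until the motion is done:
- env.move_ptp(position, orientation): joint-space move of the TCP to a pose.
- env.servo_line(position, attitude=None, rate=150, stop_force=None): straight line of the TCP; attitude=None keeps the orientation; rate is the mean speed in mm/s. With stop_force (N) it stops when the force on the tool has changed by that much, and returns True; else False.
- env.goto_joints(angles): joint-space move.
- env.command_gripper(opening, squeeze=None): finger opening in mm; squeeze is the grip in N (None keeps the last); returns when the fingers have stopped.
- env.pause(seconds).
- env.ik(position, orientation): joint angles nearest the present ones, or None.
- env.read_camera(name): name is "scene" or "side" or "wrist"; returns a dict with "frame" (400x640x3 uint8, red, green, blue), "fov_y" (degrees; the focal length in pixels is half the picture's height over the tangent of half this angle, whatever the lens; pixels are square), "cx", "cy" (the principal point, pixels), "xyz" and "orientation" of the camera in the world; the wrist camera has in their place "tool_from_camera" (4x4, takes a point from camera to tool coordinates, whose origin is the TCP and whose axes are the flange's). Camera axes: x right, y down, z forward; pixel columns grow to the right and rows downward; lengths in mm; the calibration is good to about 2 mm. A picture is of the moment at which its call begins: read the wrist's pose just before it. There is no depth.
A pose or a line that the arm cannot do raises env.MotionError and nothing moves.
- env.finish_job(): hands the job in; it is judged then, once.
Readings, each from a call of its own:
- env.read_time(): time.
- env.read_q(): joint angles.
- env.read_qvel(): joint speeds.
- env.read_joint_torque(): joint torques, N m.
- env.read_position(): TCP position.
- env.read_orientation(): TCP orientation.
- env.read_contact_force(): force on the tool from outside, world axes, zero at the start.
- env.read_moment(): the same for the moment, N m.
- env.read_opening(): finger opening in mm.
- env.read_grip_force(): force on a finger pad.
Only numpy, scipy, OpenCV 4.12 (cv2) and the standard library are available. Lean on these libraries where they do the work, as an engineer would, in place of code of your own. Each camera call takes 0.05 s, during which the arm holds its last target. There are 200 camera calls.

## Working session

There is one attempt and no reset: what is moved stays moved. The work goes in short steps, each a Python script; the robot and the scene stay as the last script left them, time stands still between calls to the robot, and variables do not carry over. Pictures are saved under pics/ and viewed, at most 10 in all, crops included, and the job is handed in when it is done.

```bash
mkdir -p pics
python3 - <<'E'
from rig import env
import cv2,numpy as np
print(env.tip_reach,env.read_time(),env.read_opening(),env.read_orientation())
fr=[]
for n in("scene","side"):
    c=env.read_camera(n); cv2.imwrite(f"pics/{n}0.png",c["frame"][:,:,::-1]); print(n,{k:v for k,v in c.items() if k!="frame"})
E
```

```text
14.0 0.0 85.37575356499714 [ 9.84482761e-01  1.75478666e-01 -1.94373475e-04 -9.44745852e-04]
scene {'fov_y': 55.41385589732449, 'cx': 317.30246197652326, 'cy': 189.0932230001051, 'xyz': array([ 174.87973142, -657.48533416,  866.75858725]), 'orientation': array([ 0.89875068, -0.22147169,  0.09174324, -0.36712489])}
side {'fov_y': 47.933838891744784, 'cx': 321.0790889531655, 'cy': 207.47272544322405, 'xyz': array([ 565.07796612, 1323.25950104,  630.47738654]), 'orientation': array([ 0.00349533,  0.83856002, -0.54476233, -0.00623476])}
```

View pics/scene0.png

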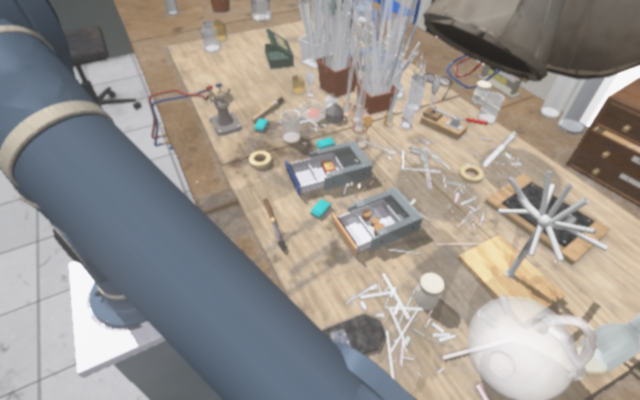

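View pics/side0.png

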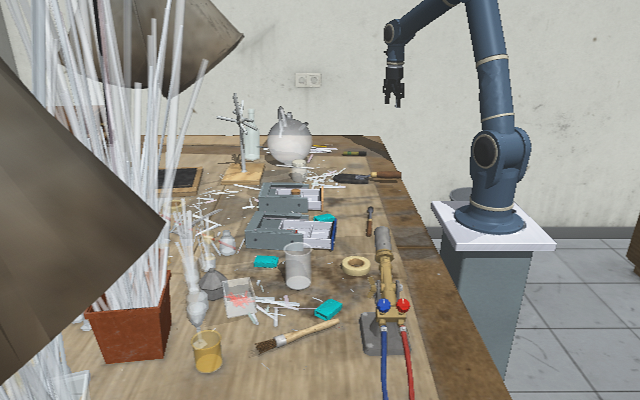

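The scene view shows the wooden-fronted tray, with brown corks, at about (378,222) and its front at (345,235). The blue-fronted tray is at about (330,170), front at (292,177), with something red and orange inside. The turquoise boxes at (320,208), (325,143) and (261,125) are look-alikes outside the racks. I'll confirm this in an enlarged crop.

```bash
cat > h.py <<'E'
from rig import env
import cv2,numpy as np
from scipy.spatial.transform import Rotation as R
def pose(c,p=None,q=None):
    if "xyz" in c: return R.from_quat(c["orientation"]).as_matrix(),np.array(c["xyz"])
    T=np.eye(4);T[:3,:3]=R.from_quat(q).as_matrix();T[:3,3]=p;T=T@c["tool_from_camera"]
    return T[:3,:3],T[:3,3]
def plane(c,uv,z,p=None,q=None):
    M,o=pose(c,p,q);f=200/np.tan(np.radians(c["fov_y"]/2))
    uv=np.atleast_2d(uv).astype(float)
    d=np.c_[(uv-[c["cx"],c["cy"]])/f,np.ones(len(uv))]@M.T
    return o+d*((z-o[2])/d[:,2])[:,None]
def proj(c,X,p=None,q=None):
    M,o=pose(c,p,q);f=200/np.tan(np.radians(c["fov_y"]/2))
    Y=(np.atleast_2d(X)-o)@M;return Y[:,:2]/Y[:,2:]*f+[c["cx"],c["cy"]]
E
python3 - <<'E'
from h import *
c=env.read_camera("scene")
im=c["frame"][130:260,275:430,::-1]
cv2.imwrite("pics/crop.png",cv2.resize(im,None,fx=4.6,fy=4.6,interpolation=cv2.INTER_CUBIC))
print(plane(c,[[345,235],[292,177],[378,222],[330,170]],40).round())
E
```

```text
[[ 540. -130.   40.]
 [ 509.  144.   40.]
 [ 645. -133.   40.]
 [ 630.  117.   40.]]
```

View pics/crop.png

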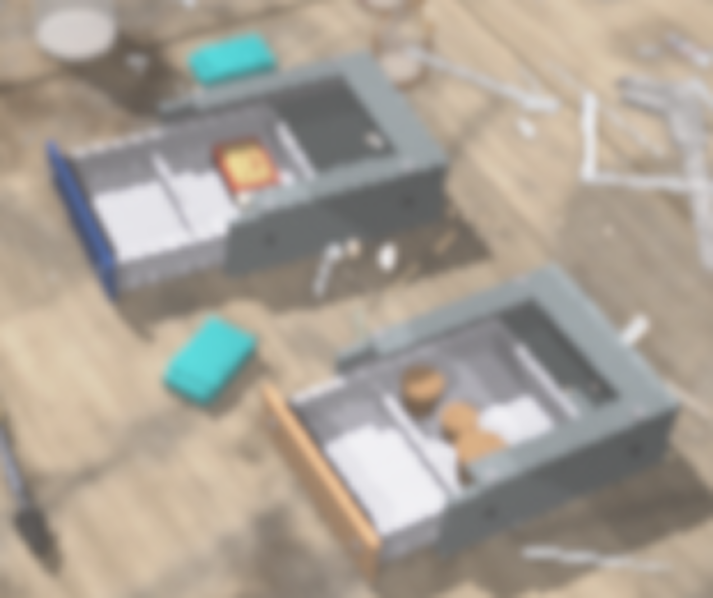

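The crop confirms it. The tray at the lower right holds three brown corks behind a light-wood front, which runs from crop (267,392) to (378,545). The upper-left tray holds the red matchbox at crop (247,165) behind the blue front, crop (52,145) to (113,290). The turquoise boxes lie outside both racks and are ignored. Next I measure both and go above them for a close look.

Run:
```python
from h import *
c=env.read_camera("scene")
f=lambda L:np.array(L)/4.6+[275,130]
for n,P,Q in(("cork",[[267,390],[378,547]],[[550,265],[682,403]]),("match",[[52,143],[113,287]],[[363,52],[447,157]])):
    a=plane(c,f(P),46);b=plane(c,f(Q),58)
    print(n,a.round(),"w",np.linalg.norm(a[0]-a[1]).round(),b.round(),"w",np.linalg.norm(b[0]-b[1]).round())
    d=b.mean(0)-a.mean(0);print(np.degrees(np.arctan2(d[1],d[0])).round(1),np.linalg.norm(d[:2]).round()-165-6)
q=R.from_euler('xz',[180,0],degrees=True).as_quat()
for q in (q,R.from_euler('xz',[180,-90],degrees=True).as_quat(),R.from_euler('xz',[180,90],degrees=True).as_quat()):
    for p in([560,-10,300],[560,-130,40],[450,-130,35],[540,-130,330],[480,130,35],[600,130,35]): print(p,np.round(env.ik(p,q),2) if env.ik(p,q) is not None else None)
print(env.read_camera("wrist")["tool_from_camera"].round(2), env.read_camera("wrist")["fov_y"],env.read_time())
```

```text
cork [[ 544.  -56.   46.]
 [ 542. -188.   46.]] w 132.0 [[ 754.  -57.   58.]
 [ 755. -190.   58.]] w 133.0
-0.4 41.0
match [[522. 215.  46.]
 [498.  67.  46.]] w 149.0 [[762. 188.  58.]
 [753.  62.  58.]] w 126.0
-3.7 77.0
[560, -10, 300] [ 0.37  0.28 -0.53  1.72  0.15  1.18 -1.77]
[560, -130, 40] [ 0.31  0.57 -0.2   1.93  0.18  0.66 -1.58]
[450, -130, 35] [ 0.35  0.46 -0.19  2.18  0.17  0.52 -1.55]
[540, -130, 330] [ 0.45  0.23 -0.35  1.69  0.08  1.23 -1.49]
[480, 130, 35] [-0.01  0.52 -0.43  2.1   0.38  0.59 -2.28]
[600, 130, 35] [ 0.    0.65 -0.39  1.83  0.35  0.73 -2.15]
[560, -10, 300] [ 0.86  0.55 -1.31  1.69  0.54  1.33  2.59]
[560, -130, 40] [-0.58  0.88  1.1   1.98 -1.    0.96 -2.09]
[450, -130, 35] [-0.61  0.76  1.1   2.23 -1.02  0.81 -1.95]
[540, -130, 330] [-0.7   0.33  1.12  1.75 -0.32  1.26 -2.64]
[480, 130, 35] [ 0.5   0.85 -1.18  2.08  1.01  0.97  1.89]
[600, 130, 35] [ 0.47  0.99 -1.19  1.8   1.04  1.13  2.05]
[560, -10, 300] [ 0.5   0.31 -0.7   1.71  0.21  1.2  -0.26]
[560, -130, 40] [ 0.54  0.62 -0.51  1.92  0.45  0.72 -0.24]
[450, -130, 35] [ 0.56  0.49 -0.45  2.17  0.4   0.56 -0.19]
[540, -130, 330] [ 0.65  0.26 -0.61  1.68  0.16  1.25  0.01]
[480, 130, 35] [ 0.18  0.58 -0.68  2.09  0.59  0.66 -0.9 ]
[600, 130, 35] [ 0.14  0.7  -0.59  1.82  0.53  0.78 -0.73]
[[   0.     -0.95   -0.33   82.92]
 [   1.      0.      0.     -0.4 ]
 [  -0.     -0.33    0.95 -129.64]
 [   0.      0.      0.      1.  ]] 62.972424894307316 0.3
```

Run:
```python
from h import *
c=env.read_camera("scene"); print(plane(c,[[525,340],[545,220],[430,290]],60).round())
env.command_gripper(0)
p=env.read_position(); env.servo_line([p[0],p[1],380],rate=250)
q=R.from_euler('x',180,degrees=True).as_quat()
env.move_ptp([610,0,330],q)
env.pause(.3)
p,o=env.read_position(),env.read_orientation();w=env.read_camera("wrist")
np.savez("w.npz",p=p,o=o,**w); cv2.imwrite("pics/w1.png",w["frame"][:,:,::-1])
print(p,env.read_time(),env.read_opening())
```

```text
[[ 728. -564.   60.]
 [1045. -354.   60.]
 [ 625. -376.   60.]]
[ 6.10039139e+02 -3.33248550e-01  3.30003572e+02] 4.7667 0.017705455128929105
```

View pics/w1.png

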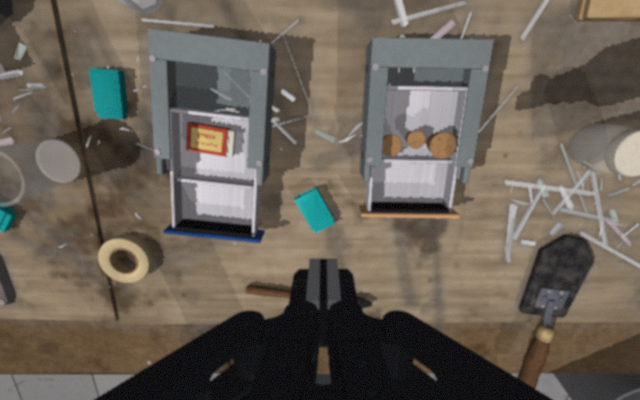

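The wrist view shows the wooden front at row ~213, cols 361–459, with corks at (392,146), (416,140) and (443,145). The blue front is at row ~235, cols 165–264, with the red matchbox at (208,138). The reamer lies at row ~293, cols 248–375. Now I measure these by colour mask.

Run:
```python
from h import *
w=dict(np.load("w.npz"));w={k:(v if v.ndim else float(v)) for k,v in w.items()};p,o=w["p"],w["o"]
hsv=cv2.cvtColor(w["frame"],cv2.COLOR_RGB2HSV)
def line(name,lo,hi,box):
    r0,r1,c0,c1=box;m=np.zeros(hsv.shape[:2],np.uint8);m[r0:r1,c0:c1]=cv2.inRange(hsv[r0:r1,c0:c1],lo,hi)
    n,l,s,_=cv2.connectedComponentsWithStats(m);k=1+s[1:,4].argmax();v,u=np.where(l==k)
    us=np.arange(u.min(),u.max()+1);g=[x for x in us if (u==x).any()]
    top=np.array([[x,v[u==x].min()] for x in g]);bot=np.array([[x,v[u==x].max()] for x in g])
    print(name,s[k])
    for t,e in(("top",top),("bot",bot)):
        a,b=np.polyfit(e[:,0],e[:,1],1);E=[[u.min()-.5,a*u.min()+b],[u.max()+.5,a*u.max()+b]]
        P=plane(w,E,46,p,o);d=P[0]-P[1];print(t,P.round(1).tolist(),np.linalg.norm(d).round(1),"yaw",np.degrees(np.arctan2(-d[0],d[1])).round(2))
line("wood",(5,100,110),(22,255,255),(200,225,350,470))
line("blue",(100,110,40),(130,255,255),(220,250,155,275))
print("rack rear corners z58",plane(w,[[151,30],[272,43],[370,38],[493,40]],58,p,o).round())
print("rack front corners z58",plane(w,[[155,175],[172,175],[248,183],[265,181],[363,177],[470,181]],58,p,o).round())
print("tape,reamer",plane(w,[[122,284],[248,290],[375,298],[315,230],[375,293]],10,p,o).round())
cv2.imwrite("pics/w1c.png",cv2.resize(w["frame"][20:250,140:500,::-1],None,fx=2.2,fy=2.2,interpolation=cv2.INTER_CUBIC))
```

```text
wood [361 213  99   5 404]
top [[543.8, -51.2, 46.0], [541.7, -184.9, 46.0]] 133.7 yaw -0.9
bot [[539.2, -51.4, 46.0], [537.4, -185.5, 46.0]] 134.1 yaw -0.75
blue [164 226  99  16 452]
top [[519.7, 217.7, 46.0], [508.5, 82.8, 46.0]] 135.4 yaw -4.73
bot [[515.4, 218.4, 46.0], [502.0, 83.2, 46.0]] 135.9 yaw -5.65
rack rear corners z58 [[ 761.  188.   58.]
 [ 748.   56.   58.]
 [ 753.  -52.   58.]
 [ 751. -189.   58.]]
rack front corners z58 [[ 599.  210.   58.]
 [ 599.  189.   58.]
 [ 588.   94.   58.]
 [ 591.   73.   58.]
 [ 596.  -51.   58.]
 [ 591. -187.   58.]]
tape,reamer [[411. 317.  10.]
 [400. 119.  10.]
 [385. -85.  10.]
 [504.  11.  10.]
 [395. -84.  10.]]
```

View pics/w1c.png

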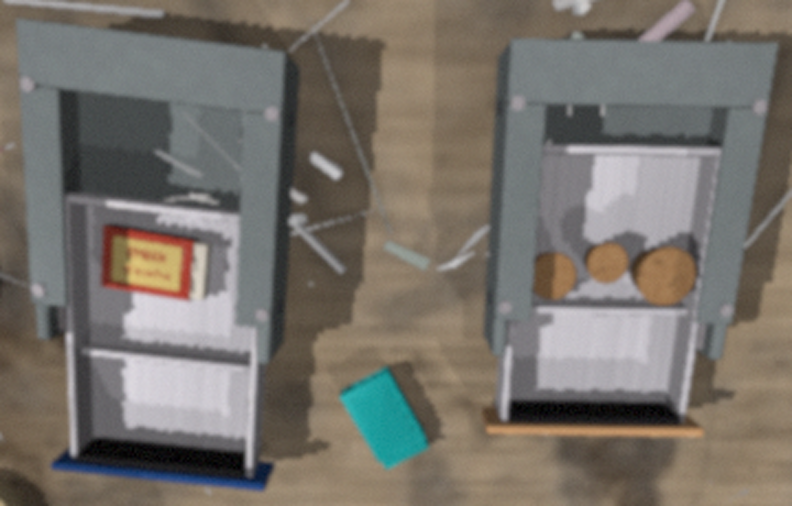

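The sizes check out: both fronts measure 134–136 mm wide and the rack is about 134 wide. The cork tray is ~46 mm out, its outer face at x≈538.5 and y≈−118, yaw −0.8°. I'll lower into the well and draw.

Run:
```python
from h import *
yaw=-0.8;q=(R.from_euler('z',yaw,degrees=True)*R.from_euler('x',180,degrees=True)).as_quat()
ux=np.array([np.cos(np.radians(yaw)),np.sin(np.radians(yaw)),0])
f=np.array([538.5,-118,0]); P=lambda d,z:f+ux*d+[0,0,z]
env.move_ptp(P(40,130),q)
print(env.servo_line(P(40,36),rate=80,stop_force=8),env.read_position(),env.read_contact_force())
print("touch",env.servo_line(P(18,36),rate=30,stop_force=3),env.read_position(),env.read_contact_force())
print("pull",env.servo_line(P(-75,36),rate=35,stop_force=10),env.read_position(),env.read_contact_force(),env.read_time())
```

```text
False [ 578.9481979  -118.58989448   36.59041663] [ 1.09923545  0.69238177 -0.3908964 ]
touch False [ 556.30351982 -118.26596441   36.00237906] [-0.09542722 -0.00571911  0.23126408]
pull True [ 476.33639356 -117.05333308   36.31258075] [-0.21481604  0.14920912  0.73203937] 9.975
```

Run:
```python
from h import *
p=env.read_position()
print("again",env.servo_line(p-[12,0,0],rate=15,stop_force=8),env.read_position(),env.read_contact_force())
p=env.read_position()
env.servo_line(p+[20,-.3,0],rate=60); env.servo_line(p+[20,-.3,100],rate=120)
q=R.from_euler('x',180,degrees=True).as_quat()
env.servo_line([600,0,330],attitude=q,rate=200);env.pause(.3)
p,o=env.read_position(),env.read_orientation();w=env.read_camera("wrist")
np.savez("w2.npz",p=p,o=o,**w); cv2.imwrite("pics/w2.png",w["frame"][:,:,::-1]);print(env.read_time())
hsv=cv2.cvtColor(w["frame"],cv2.COLOR_RGB2HSV)
```

```text
again True [ 476.38664354 -116.94712693   36.28920728] [ 1.08947859 -0.17314411  0.50876099]
13.55
```

View pics/w2.png

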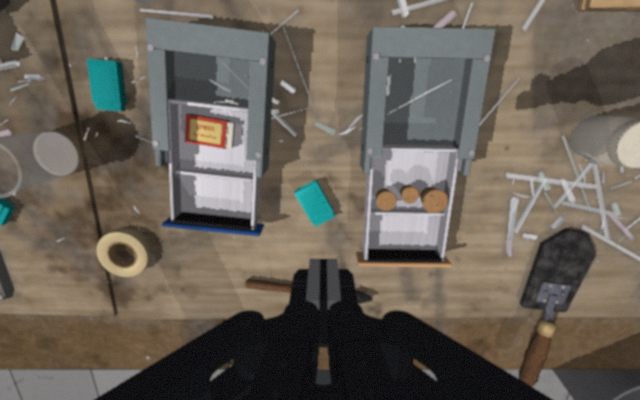

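The cork tray is now out: its front is at row 262 and all three corks are standing at about row 200. A second pull met a hard stop at the same x. Next I push the blue-fronted tray home.

Run:
```python
from h import *
yaw=-5.5;q=(R.from_euler('z',yaw,degrees=True)*R.from_euler('x',180,degrees=True)).as_quat()
ux=np.array([np.cos(np.radians(yaw)),np.sin(np.radians(yaw)),0])
f=np.array([508.7,150.5,0]); P=lambda d,z:f+ux*d+[0,0,z]
env.move_ptp(P(-42,150),q)
print(env.servo_line(P(-42,36),rate=100,stop_force=8))
print("near",env.servo_line(P(-14,36),rate=50,stop_force=4),env.read_position())
print("push",env.servo_line(P(95,36),rate=35,stop_force=10),env.read_position(),env.read_time())
p=env.read_position()
print("again",env.servo_line(p+ux*12,rate=15,stop_force=12),env.read_position())
p=env.read_position()
env.servo_line(p-ux*40,rate=80);env.servo_line(p-ux*40+[0,0,110],rate=130)
q=R.from_euler('x',180,degrees=True).as_quat()
env.servo_line([600,0,330],attitude=q,rate=200);env.pause(.3)
w=env.read_camera("wrist");cv2.imwrite("pics/w3.png",w["frame"][:,:,::-1]);print(env.read_time())
```

```text
False
near False [494.56113256 151.82429323  35.84162527]
push True [575.52546551 143.83132426  35.30941301] 18.7167
again True [575.32756962 142.91986772  34.18443999]
22.55
```

View pics/w3.png

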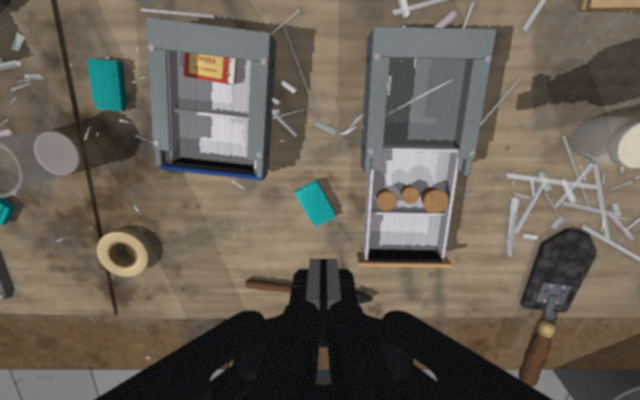

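The blue front sits flush against its rack at row ~170. The cork tray is still fully out at row 262 with the corks upright, and the tape, reamer and other bystanders are where they were. The hand is clear.

```bash
python3 -c "
from rig import env
print(env.finish_job())"
```

```text
the job is handed in; nothing more can be done
None
```

The cork tray is drawn out to its stop with all three corks standing, the matchbox tray is pushed fully home, the hand is clear, and the job was handed in at about 23 s of the 56 s allowed.

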